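Feed the column end caps through the gate

ROBOT

A 6-joint arm with a two-finger parallel gripper is mounted at the origin on the work surface. World frame = base frame: x ahead of the robot, y to its left, z up, the work surface at z = 0. Lengths are in m, angles in degrees, forces in N, time in s.
With the tool pointing down it reaches from about 0.325 to 0.775 m from the base axis. Payload 5.5 kg.
Tool frame: the origin (TCP) lies between the finger pads; the fingertips stand 17 mm ahead of it and the grasp point (between the pads) lies 2 mm behind it; z points along the fingers, x is the direction in which the jaws open and shut, and the axes are right-handed (so a half turn about z gives the same grasp; the last joint's range is limited). The gripper opens to 88 mm and grips with 3 to 60 N. Pads are 20 mm wide; open, the fingers measure 115 mm over their backs; the gripper's body (75 mm by 178 mm) begins 61 mm behind the grasp point.
Start: joints at [-76.186, 5.22, 70.514, -0, 104.267, -3.249], TCP at [0.176, -0.574, 0.24] pointing down, gripper open.
Joint ranges: [-164.24, 164.24], [-49.07, 125.15], [9.68, 141.18], [-86.29, 266.29], [3.28, 154.24], [-151.56, 151.56]. Speed limits (degrees/s): [147.25, 147.25, 172.46, 180, 180, 180].

INTERFACE

Orientations are given as a 3x3 rotation matrix whose columns are the frame's x, y, z axes.
In Python, from cell import ctrl gives the robot as it stands. Calls block until the motion is done:
- ctrl.move_ptp(position, orientation): joint-space move of the TCP to a pose.
- ctrl.move_l(position, max_speed=0.15, orientation=None, until_force=None): straight line of the TCP; orientation=None keeps the orientation; max_speed is the mean speed in m/s. With until_force (N) it stops when the force on the tool has changed by that much, and returns True; else False.
- ctrl.move_j(angles): joint-space move.
- ctrl.gripper_open() and ctrl.grasp(force=None): open the fingers fully, or close them until they stop; force is the grip in N (None keeps the last).
- ctrl.wait(seconds).
- ctrl.inverse_kinematics(position, orientation): joint angles nearest the present ones, or None.
- ctrl.camera(name): name is "side" or "top" or "wrist"; returns (picture, depth): 420x560x3 uint8, red, green, blue; 420x560 float32, m along the optical axis (not along the pixel's ray), 0 where there is no reading.
- ctrl.camera_params(name): a dict with "intrinsics" (3x3 intrinsics, pixels), "dist" ([k1, k2, p1, p2, k3] as OpenCV has them; the pictures are not rectified), "cam_to_world" (4x4, takes a point from camera to world coordinates); the wrist camera has in their place "tool_from_camera" (4x4, takes a point from camera to tool coordinates, whose origin is the TCP and whose axes are the tool frame's). Camera axes: x right, y up, looking along -z (the intrinsics and any distortion apply to the point x, -y, -z); pixel columns grow to the right and rows downward; lengths in m; the calibration is good to about 2 mm. A picture is of the moment at which its call begins: read the wrist's pose just before it. camera_params takes no time and is no camera call.
A pose or a line that the arm cannot do raises ctrl.PlanningError and nothing moves.
- ctrl.sign_off(): hands the job in, once; it reports no verdict.
Trained networks look in the newest picture that a camera, given by its name, has taken for a name from the list of things; names that differ only in an ending like _2 or _b are one class to them, and where a whole thing is asked for, a point or a joint stands for the part that bears it (a point fixed in the world has none). Each returns a list of dicts, best first, with "p" (0 to 1); they miss things now and then, are a little off and sometimes report something else, mostly with a low value. They report only what shows in the picture. A call takes as long as a camera call.
- ctrl.outline_of(target, camera): "region" (420x560 bool, what is visible of it) and "rect" ([left, top, width, height] in pixels, round what is visible of it).
Readings, each from a call of its own:
- ctrl.get_clock(): time.
- ctrl.get_joint_pos(): joint angles.
- ctrl.get_joint_velocities(): joint speeds.
- ctrl.get_joint_efforts(): joint torques, N m.
- ctrl.get_ee_pos(): TCP position.
- ctrl.get_tool_rot(): TCP orientation.
- ctrl.get_wrist_force(): force on the tool from outside, world axes, zero at the start.
- ctrl.get_ft_torque(): the same for the moment, N m.
- ctrl.get_grip_width(): finger opening in m.
Only numpy, scipy, OpenCV 4.12 (cv2) and the standard library are available. Lean on these libraries where they do the work, as an engineer would, in place of code of your own. Each camera call takes 0.05 s, during which the arm holds its last target. There are 200 camera calls.

TASK

With the fingertips, gently push the three blue-topped end caps across the deck, one at a time, through the gate in the low yellow fence so that each drops into the slot behind it. Only push: do not pinch, pick up or lift any cap. Leave the orange-topped cap, the amber vial and everything else on the bench where they stand.

Things in the scene. Friction and masses are not known exactly. Their poses are not given: they have to be found in the camera images.
- station: White cap station, fixed to the bench: a block 285 mm (its x) by 260 mm (its y) with a flat deck 65 mm above the bench. Origin at bench level; its x axis is the push direction, from the sorting deck to the gate and slot. All its low walls (black rim, yellow fence and wings) rise 6 mm above the deck, less than the caps, so a finger held just above the walls still pushes a cap.
- deck (a point): Middle of the sorting deck where the caps stand, on its surface, 65 mm above the bench. The deck spans 205 mm along the station's x and 250 mm along y, inside a rim 5 mm thick and 6 mm high. Axes as the station's.
- gate (a point): Middle of the gate at deck level, x 63, y 0 mm in the station's frame. The gate is a 36 mm wide gap (y -18 to 18) in the yellow fence, which is 6 mm thick (x 60 to 66), 6 mm high and runs right across the deck. Two yellow wings 30 mm long flare at 45 degrees from the gate's edges towards the caps, to x 40, y +/-41 mm. Axes as the station's.
- slot (a point): Middle of the drop slot's mouth, at deck level: an open rectangular well 46 mm along x (66 to 112 mm) by 56 mm along y, 60 mm deep, starting right at the back face of the fence, with no ledge; a cap pushed past it tips in and drops. Axes as the station's.
- cap_a: Blue-topped end cap: an upright steel cylinder 26 mm in diameter and 16 mm tall, about 40 g, its top disc and a band round it blue, loose on the deck. Origin at its centre, 8 mm above the deck when standing; z is its axis. To be pushed into the slot.
- cap_b: Blue-topped end cap: an upright steel cylinder 26 mm in diameter and 16 mm tall, about 40 g, its top disc and a band round it blue, loose on the deck. Origin at its centre, 8 mm above the deck when standing; z is its axis. To be pushed into the slot.
- cap_c: Blue-topped end cap: an upright steel cylinder 26 mm in diameter and 16 mm tall, about 40 g, its top disc and a band round it blue, loose on the deck. Origin at its centre, 8 mm above the deck when standing; z is its axis. To be pushed into the slot.
- cap_orange: Orange-topped end cap: an upright steel cylinder 26 mm in diameter and 16 mm tall, about 40 g, its top disc and a band round it orange, loose on the deck. Origin at its centre, 8 mm above the deck when standing; z is its axis. Same shape as the others; a reject that stays on the deck.
- vial: Amber glass vial with a white cap, 23 mm in diameter, 46 mm tall, light and easily knocked over, standing on the deck beside the gate. Origin at the centre of its underside. Stays where it is.
- flask: Conical glass flask, 84 mm wide, 130 mm tall, on the bench right of the station. Origin under its centre. Leave alone.
- reagent: Amber reagent bottle, 70 mm wide, 170 mm tall, on the bench to the right. Origin under its centre. Leave alone.
- beaker: Glass beaker, 68 mm wide, 80 mm tall, on the bench to the left. Origin under its centre. Leave alone.
- wrench: Wrench about 150 mm long lying on the bench right of the station. Origin under its middle. Leave alone.
- vial_rack: White rack of vials, 70 x 130 mm, 55 mm tall, on the bench left of the station. Origin under its centre. Leave alone.

How it is judged:
By the outcome, as a careful person would: the job done as asked, in the order asked, and still so for the second after the job is handed in, with the robot touching nothing.
It also fails if it takes over 61 s, if anything falls off the work surface, if the arm or the gripper's body presses on something with over 40 N, if the wrist force passes 120 N, or if a joint passes its speed limit or range.

## Working session

There is one attempt and no reset: what is moved stays moved. The work goes in short steps, each a Python script; the robot and the scene stay as the last script left them, time stands still between calls to the robot, and variables do not carry over. Pictures are saved under pics/ and viewed, about 8 in all and at most 12, crops included, and the job is handed in when it is done.

```bash
ls; mkdir -p pics
python3 - <<'E'
from cell import ctrl
import cv2, numpy as np
for n in ["top","side"]:
    im,d=ctrl.camera(n); cv2.imwrite(f"pics/{n}0.png",im[:,:,::-1]); np.savez(f"pics/{n}0.npz",im=im,d=d)
    p=ctrl.camera_params(n); print(n,p)
print(ctrl.get_clock())
E
```

```text
pics
top {'intrinsics': array([[437.37367884,   0.        , 276.1333296 ],
       [  0.        , 437.37367884, 215.67888322],
       [  0.        ,   0.        ,   1.        ]]), 'dist': array([-0.02743222,  0.        ,  0.        ,  0.        ,  0.        ]), 'cam_to_world': array([[ 0.02639356,  0.98929782, -0.14350334,  0.37565631],
       [-0.99960312,  0.02470467, -0.01353844, -0.0523526 ],
       [-0.00984835,  0.14380371,  0.98955723,  1.17564449],
       [ 0.        ,  0.        ,  0.        ,  1.        ]])}
side {'intrinsics': array([[441.72095818,   0.        , 281.66065529],
       [  0.        , 441.72095818, 210.30061374],
       [  0.        ,   0.        ,   1.        ]]), 'dist': array([-0.06710964,  0.        ,  0.        ,  0.        ,  0.        ]), 'cam_to_world': array([[-0.94463566,  0.18021959, -0.27419767,  0.20986993],
       [-0.32770528, -0.56023915,  0.76075051,  0.79449015],
       [-0.01651412,  0.80848809,  0.58828079,  0.74187406],
       [ 0.        ,  0.        ,  0.        ,  1.        ]])}
0.1
```

View pics/top0.png

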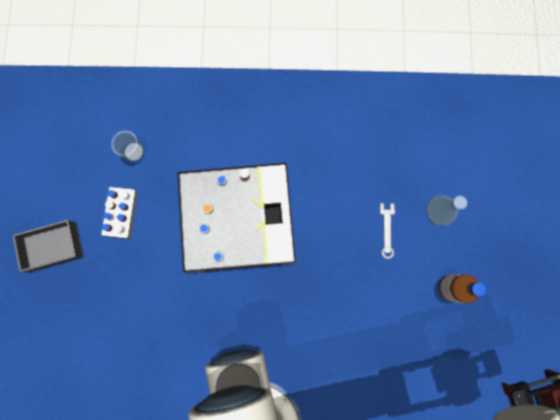

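The top view shows the station at about (237,218), with its push direction to the right (world −y). The blue caps are near (222,181), (204,229) and (218,257), the orange cap at (208,209), the vial at (245,174) and the gate at (262,214).

```bash
cat > h.py <<'E'
from cell import ctrl
import cv2, numpy as np
def cam(n):
    """returns image, K, dist, T(cam->world)"""
    p=ctrl.camera_params(n)
    if n=="wrist":
        T=np.eye(4); T[:3,:3]=ctrl.get_tool_rot(); T[:3,3]=ctrl.get_ee_pos(); T=T@p["tool_from_camera"]
    else: T=p["cam_to_world"]
    im,d=ctrl.camera(n)
    return im,d,p["intrinsics"],p["dist"],np.array(T)
def to_plane(px,z,K,dist,T):
    u=cv2.undistortPoints(np.array(px,float).reshape(-1,1,2),K,np.array(dist)).reshape(-1,2)
    r=np.c_[u[:,0],-u[:,1],-np.ones(len(u))]@T[:3,:3].T
    s=(z-T[2,3])/r[:,2]
    return (T[:3,3]+r*s[:,None])
def project(P,K,dist,T):
    c=(np.asarray(P,float).reshape(-1,3)-T[:3,3])@T[:3,:3]
    c=c*[1,-1,-1]
    return cv2.projectPoints(c,np.zeros(3),np.zeros(3),K,np.array(dist))[0].reshape(-1,2)
E
python3 - <<'E'
from h import *
im,d,K,ds,T=cam("top")
print("corners",to_plane([(179,172),(286,164),(294,262),(184,271)],.068,K,ds,T).round(4).tolist())
print("slot,gate",to_plane([(273,214),(262,214)],.065,K,ds,T).round(4).tolist())
print("caps",to_plane([(222,181),(204,229),(218,257),(208,209)],.081,K,ds,T).round(4).tolist())
print(ctrl.camera_params("wrist"))
R=ctrl.get_tool_rot(); print(np.round(R,3))
for y in (.0,.1,.2): print(ctrl.inverse_kinematics([.38,y,.40],R))
E
```

```text
corners [[0.645, 0.219, 0.068], [0.6729, -0.0593, 0.068], [0.4195, -0.0853, 0.068], [0.3895, 0.1914, 0.068]]
slot,gate [[0.5409, -0.029, 0.065], [0.5402, -0.0008, 0.065]]
caps [[0.6207, 0.1037, 0.081], [0.4959, 0.1438, 0.081], [0.4264, 0.1052, 0.081], [0.5472, 0.1361, 0.081]]
{'intrinsics': array([[374.22596812,   0.        , 275.70741481],
       [  0.        , 374.22596812, 205.23330281],
       [  0.        ,   0.        ,   1.        ]]), 'dist': array([-0.06744368,  0.        ,  0.        ,  0.        ,  0.        ]), 'tool_from_camera': array([[ 9.99999507e-01,  6.67718296e-04,  7.34329863e-04,
        -5.93564612e-04],
       [ 8.57594653e-04, -9.53738844e-01, -3.00635131e-01,
        -8.29646693e-02],
       [ 4.99619337e-04,  3.00635613e-01, -9.53738947e-01,
        -1.44770625e-01],
       [ 0.00000000e+00,  0.00000000e+00,  0.00000000e+00,
         1.00000000e+00]])}
[[ 0.293 -0.956 -0.   ]
 [-0.956 -0.293  0.001]
 [-0.002 -0.    -1.   ]]
[-5.20415949e+00 -2.20058924e+01  7.82589100e+01  9.70367277e-02
  1.23777134e+02  6.77864106e+01]
[ 9.70691239e+00 -2.01927549e+01  7.69142008e+01  1.02532202e-01
  1.23286931e+02  8.26998215e+01]
[ 2.31510430e+01 -1.49986452e+01  7.28399414e+01  1.00767668e-01
  1.22146924e+02  9.61413118e+01]
```

```bash
cat >> h.py <<'E'
def Rz(yaw):
    """tool pointing down with tool x at world angle yaw (deg)"""
    c,s=np.cos(np.radians(yaw)),np.sin(np.radians(yaw))
    return np.array([[c,s,0],[s,-c,0],[0,0,-1.]])
E
python3 - <<'E'
from h import *
R=Rz(-84.3)
p=np.array([.55,.085,.28])
ctrl.move_l([.2,-.56,.30],max_speed=.3)
ctrl.move_ptp(p,R)
ctrl.grasp(5)
print(ctrl.get_joint_pos(),ctrl.get_grip_width(),ctrl.get_clock())
im,d,K,ds,T=cam("wrist")
cv2.imwrite("pics/w0.png",im[:,:,::-1]); np.savez("pics/w0.npz",im=im,d=d,K=K,ds=ds,T=T)
for n in ["cap_a","cap_orange","vial","slot","gate","station"]:
    try:
        for o in ctrl.outline_of(n,"wrist"): print(n,round(o["p"],2),o["rect"])
    except Exception as e: print(n,e)
E
```

```text
[ 5.28145118e+00 -8.15804224e-01  7.25974944e+01  1.28708545e-03
  1.08219265e+02  8.95847968e+01] 0.00026647496821910043 4.4667
cap_a 0.88 [231.5, 273.9, 21.0, 24.1]
cap_a 0.68 [194.6, 208.4, 29.5, 30.0]
cap_a 0.56 [245.5, 84.0, 31.1, 26.7]
cap_a 0.53 [134.5, 53.7, 316.3, 256.7]
cap_orange 0.84 [204.8, 163.4, 31.1, 20.5]
vial 0.72 [316.3, 76.0, 32.5, 27.1]
slot 0.62 [131.3, 56.4, 317.9, 255.6]
gate 0.82 [134.3, 54.6, 313.7, 255.9]
station 0.9 [132.8, 53.5, 314.0, 257.2]
station 0.17 [203.3, 160.0, 31.8, 27.1]
```

View pics/w0.png

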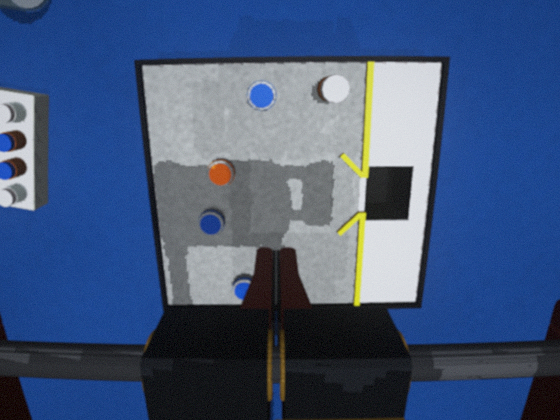

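The wrist view shows blue caps at (261,96), (210,222) and (242,289, partly behind a finger). The orange cap is at (221,173), the vial at (333,88), the slot corners span about (368,167) to (410,219), and the yellow gate opening is at x≈360, rows 178–212.

Run:
```python
from h import *
z=np.load("pics/w0.npz"); im,K,ds,T=[z[k] for k in("im","K","ds","T")]
hsv=cv2.cvtColor(im,cv2.COLOR_RGB2HSV)
roi=np.zeros(im.shape[:2],np.uint8); cv2.fillPoly(roi,[np.array([(145,68),(440,64),(412,300),(170,300)])],255)
def blobs(m,amin=60):
    n,l,s,c=cv2.connectedComponentsWithStats(m&roi); return [(c[i].round(1).tolist(),s[i].tolist()) for i in range(1,n) if s[i,4]>amin]
blue=cv2.inRange(hsv,(100,120,60),(130,255,255)); org=cv2.inRange(hsv,(3,150,100),(18,255,255)); yel=cv2.inRange(hsv,(24,150,120),(35,255,255)); blk=cv2.inRange(hsv,(0,0,0),(180,255,40))
print("blue",blobs(blue)); print("org",blobs(org)); print("yel",blobs(yel)); print("blk",blobs(blk,500))
# station fit
P=[];Q=[]
def add(px,st,zz):
    P.append(to_plane([px],zz,K,ds,T)[0,:2]); Q.append(np.array(st)/1000)
for px,st in [((368,167),(66,28)),((412,167),(112,28)),((410,219.5),(112,-28)),((366,219),(66,-28))]: add(px,st,.065)
for px,st in [((136,61),(-142.5,130)),((448,57),(142.5,130)),((420,307),(142.5,-130)),((163,308),(-142.5,-130))]: add(px,st,.071)
P=np.array(P);Q=np.array(Q)
H=(Q-Q.mean(0)).T@(P-P.mean(0)); U,S,Vt=np.linalg.svd(H); R2=(U@np.diag([1,np.linalg.det(U@Vt)])@Vt).T
t=P.mean(0)-R2@Q.mean(0); print("yaw",np.degrees(np.arctan2(R2[1,0],R2[0,0])),"t",t); print("res mm",((Q@R2.T+t-P)*1000).round(1).tolist())
for b in blobs(blue)+blobs(org):
    w=to_plane([b[0]],.081,K,ds,T)[0]; print(w.round(4),"st",((w[:2]-t)@R2*1000).round(1))
w=to_plane([(333.5,88)],.111,K,ds,T)[0]; print("vial",w.round(4),((w[:2]-t)@R2*1000).round(1))
im2,d,K2,d2,T2=cam("top"); 
h2=cv2.cvtColor(im2,cv2.COLOR_RGB2HSV); 
c=to_plane([(222,181),(204,229),(218,257),(208,209)],.081,K2,d2,T2); print("top",((c[:,:2]-t)@R2*1000).round(1).tolist())
```

```text
blue [([261.1, 95.3], [250, 84, 23, 24, 419]), ([209.9, 224.0], [200, 215, 21, 19, 317]), ([241.5, 290.0], [235, 283, 15, 17, 180])]
org [([219.7, 173.9], [210, 164, 21, 21, 348])]
yel [([364.5, 127.9], [341, 65, 32, 113, 737]), ([356.9, 247.4], [338, 212, 28, 89, 589])]
blk [([391.6, 196.0], [366, 168, 46, 51, 1580]), ([287.2, 283.6], [277, 249, 31, 52, 569]), ([264.6, 283.8], [244, 251, 32, 50, 559])]
yaw -83.80402252392153 t [0.53308016 0.06349405]
res mm [[0.5, 4.3], [1.0, 2.2], [-0.4, 5.4], [-1.5, 5.5], [2.5, -2.3], [1.5, -6.3], [-0.7, -5.3], [-2.8, -3.5]]
[0.6249 0.1062 0.081 ] st [-32.6  95.9]
[0.4989 0.1456 0.081 ] st [-85.3 -25.1]
[0.4288 0.1096 0.081 ] st [-57.1 -98.7]
[0.55   0.1387 0.081 ] st [-73.  25.]
vial [0.6371 0.0476 0.111 ] [ 27.  101.7]
top [[-30.5, 91.5], [-83.8, -28.3], [-52.9, -101.5], [-70.7, 21.9]]
```

```bash
cat > fit.py <<'E'
from h import *
z=np.load("pics/w0.npz"); im,K,ds,T=[z[k] for k in("im","K","ds","T")]
P=[];Q=[]
def add(px,st,zz):
    P.append(to_plane([px],zz,K,ds,T)[0,:2]); Q.append(np.array(st)/1000)
for px,st in [((368,167),(66,28)),((412,167),(112,28)),((410,219.5),(112,-28)),((366,219),(66,-28))]: add(px,st,.065)
for px,st in [((136,61),(-150,130)),((448,57),(135,130)),((420,307),(135,-130)),((163,308),(-150,-130))]: add(px,st,.071)
P=np.array(P);Q=np.array(Q)
H=(Q-Q.mean(0)).T@(P-P.mean(0)); U,S,Vt=np.linalg.svd(H); R2=(U@Vt).T
t=P.mean(0)-R2@Q.mean(0); yaw=np.degrees(np.arctan2(R2[1,0],R2[0,0]))
S=lambda w:((np.atleast_2d(w)[:,:2]-t)@R2*1000)          # world -> station mm
W=lambda s:(np.atleast_2d(s)[:,:2]/1000@R2.T+t)           # station mm -> world m
if __name__=="__main__":
    print(np.linalg.det(R2),yaw,t); print("res mm",((Q@R2.T+t-P)*1000).round(1).tolist())
    for n,px,h in [("A",(261.1,95.3),.081),("B",(210,223),.081),("C",(241.5,290),.081),("O",(220,173.5),.081),("vial",(333.5,88),.111)]:
        print(n,S(to_plane([px],h,K,ds,T)).round(1))
    print("gate mouth", S(to_plane([(341,155),(338,235),(363,178),(361,212)],.071,K,ds,T)).round(1).tolist())
    for n,h in(("top",.081),):
        i2,d,K2,D2,T2=cam(n); print("top",S(to_plane([(222,181),(204,229),(218,257),(208,209)],h,K2,D2,T2)).round(1).tolist(), "slot",S(to_plane([(273.5,214)],.065,K2,D2,T2)).round(1))
    for s in [(-120,-25),(-60,-125),(-33,125),(75,0)]:
        for a in (0,90,180,270):
            q=ctrl.inverse_kinematics([*W(s)[0],.092],Rz(yaw+a)); print(s,a,None if q is None else np.round(q,0)[[0,1,2,4,5]])
E
python3 fit.py
```

```text
0.9999999999999998 -83.80755126370734 [0.53348739 0.05976623]
res mm [[0.9, 0.6], [1.4, -1.6], [-0.0, 1.7], [-1.1, 1.8], [2.1, 1.4], [1.1, -2.6], [-1.1, -1.6], [-3.2, 0.3]]
A [[-36.3  95.9]]
B [[-88.9 -24.1]]
C [[-60.9 -98.7]]
O [[-76.4  25.4]]
vial [[ 23.3 101.7]]
gate mouth [[38.4, 40.1], [38.8, -42.0], [60.8, 17.4], [60.9, -17.5]]
top [[-34.3, 91.5], [-87.6, -28.3], [-56.7, -101.5], [-74.4, 21.9]] slot [[90.3 -2.3]]
(-120, -25) 0 [ 16.  -5.  96.  89. 100.]
(-120, -25) 90 [16. -5. 96. 89. 10.]
(-120, -25) 180 [ 16.  -5.  96.  89. -80.]
(-120, -25) 270 None
(-60, -125) 0 [ 10. -23. 111.  92.  94.]
(-60, -125) 90 [ 10. -23. 111.  92.   4.]
(-60, -125) 180 [ 10. -23. 111.  92. -86.]
(-60, -125) 270 None
(-33, 125) 0 [ 6. 16. 73. 91. 90.]
(-33, 125) 90 [ 6. 16. 73. 91.  0.]
(-33, 125) 180 [  6.  16.  73.  91. -90.]
(-33, 125) 270 None
(75, 0) 0 [-5. -3. 93. 89. 79.]
(75, 0) 90 [ -5.  -3.  93.  89. -11.]
(75, 0) 180 [  -5.   -3.   93.   89. -101.]
(75, 0) 270 None
```

```bash
cat > push.py <<'E'
from fit import *
ZP,ZT=.0735+.017,.15
OFF=13+14+7           # start gap: cap radius + half finger + clearance, mm
def orient(d):
    a=yaw+np.degrees(np.arctan2(d[1],d[0])); best=None
    for k in (0,180,-180):
        R=Rz(a+k); q=ctrl.inverse_kinematics([*W(d*0)[0],ZT],R)
        if q is not None and (best is None or abs(q[5])<best[0]): best=(abs(q[5]),R)
    return best[1]
def go(s,z,v=.25,R=None,f=None): return ctrl.move_l([*W(s)[0],z],max_speed=v,orientation=R,until_force=f)
def push(c,e,v=.07):
    """push cap from c so that its centre ends at e (station mm)"""
    c,e=np.array(c,float),np.array(e,float); d=(e-c)/np.linalg.norm(e-c); s=c-d*OFF; R=orient(d)
    ctrl.move_ptp([*W(s)[0],ZT],R); go(s,ZP,.12)
    hit=go(e-d*23,ZP,v,f=10)
    print("pushed to",S(ctrl.get_ee_pos()).round(1),"hit",hit,np.round(ctrl.get_wrist_force(),2),"t",ctrl.get_clock())
    return d
def look(name,cen=None):
    i,_,K,D,T=cam("wrist"); cv2.imwrite(f"pics/{name}.png",i[:,:,::-1])
    h=cv2.cvtColor(i,cv2.COLOR_RGB2HSV); roi=np.zeros(i.shape[:2],np.uint8)
    box=W([(-143,-123),(140,-123),(140,123),(-143,123)]); poly=project(np.c_[box,np.full(4,.068)],K,D,T)
    cv2.fillPoly(roi,[poly.astype(int)],255); out=[]
    for n,lo,hi in(("blue",(100,120,60),(130,255,255)),("org",(3,150,100),(18,255,255))):
        k,l,s,c=cv2.connectedComponentsWithStats(cv2.inRange(h,lo,hi)&roi)
        for j in range(1,k):
            if s[j,4]>80: 
                p=S(to_plane([c[j]],.081,K,D,T))[0]; out.append((n,p)); print(n,p.round(1),"area",s[j,4])
    return out
E
python3 - <<'E'
from push import *
d=push((-36,96),(5,0))
p=S(ctrl.get_ee_pos())[0]
go(p-d*10,ZP,.1)
ctrl.move_ptp([*W((-30,10))[0],.22],Rz(yaw)); look("w1")
E
```

```text
pushed to [[-4.1 21.3]] hit False [-0.1  -0.37  0.09] t 9.05
blue [129.1  25.5] area 1195
blue [4.4 0.8] area 499
blue [-89.  -25.2] area 460
org [-76.7  25. ] area 520
```

View pics/w1.png

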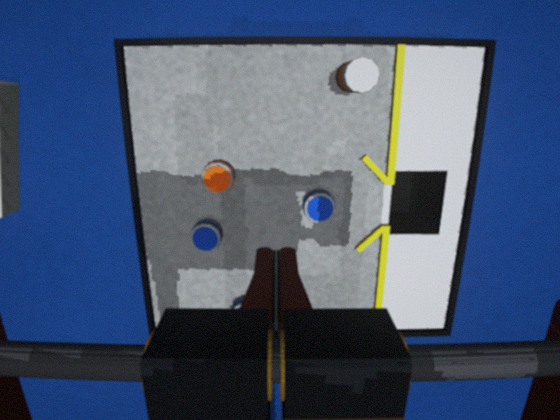

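The first push worked: the cap is now at pixel (319,207), station (4.4, 0.8), in line with the gate. The vial, the orange cap and blue cap B have not moved. Next I push it through and repeat with B.

```bash
cat >> push.py <<'E'
def finish(c):
    push(c,(63,0) if False else (97,np.clip(-c[1]*.5,-2,2)))
    p=S(ctrl.get_ee_pos())[0]; go(p,ZT,.25)
def bring(c,name):
    d=push(c,(5,0)); p=S(ctrl.get_ee_pos())[0]; go(p-d*10,ZP,.1); go(p-d*10,ZT,.25)
    ctrl.move_ptp([*W((-30,10))[0],.22],Rz(yaw)); return look(name)
E
python3 - <<'E'
from push import *
finish((4.4,.8))
ctrl.move_ptp([*W((-30,10))[0],.22],Rz(yaw)); look("w2"); print(ctrl.get_clock())
E
```

```text
pushed to [[73.7 -0.1]] hit False [-0.44  1.23  0.14] t 13.7667
blue [129.  28.] area 1191
blue [-89.  -25.2] area 467
org [-76.7  25. ] area 526
14.775
```

View pics/w2.png

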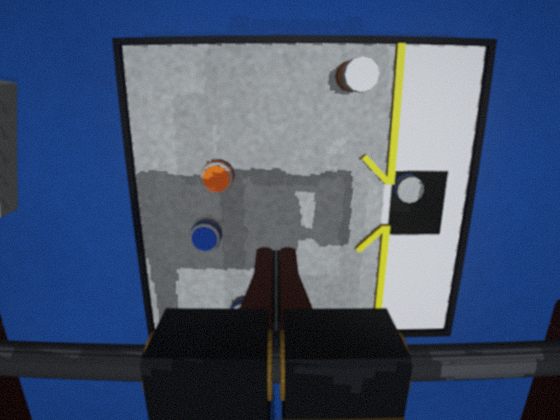

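The first cap is in the slot, showing its grey underside at (410,189). Next is B.

Run:
```python
from push import *
r=bring((-89,-25),"w3")
c=[p for n,p in r if n=="blue" and -30<p[0]<40 and abs(p[1])<25]
if len(c)==1 and abs(c[0][1])<6:
    finish(c[0])
    R=Rz(yaw); ctrl.move_ptp([*W((-30,-70))[0],.22],R); look("w4"); print(ctrl.get_clock())
```

```text
pushed to [[-17.5  -6. ]] hit False [-0.09  0.3   0.15] t 17.6833
blue [129.2  25.5] area 1251
blue [ 3.7 -0.9] area 490
org [-76.8  25. ] area 517
pushed to [[73.6  0.1]] hit False [-0.63 -0.51  0.95] t 21.4417
blue [128.8 -17.7] area 827
blue [-58.4 -99.6] area 473
org [-76.7  25.1] area 632
22.5083
```

View pics/w4.png

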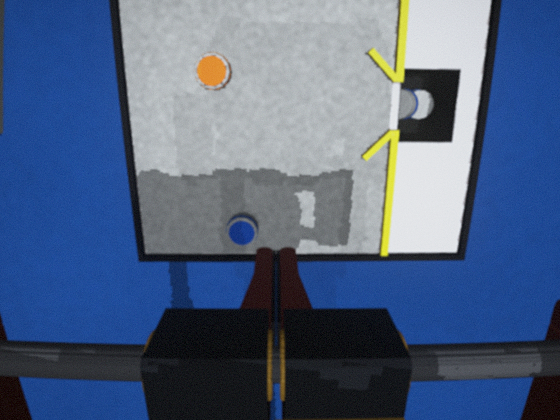

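B is in the slot too, at (408,104). C is at (242,231), station (−58.4, −99.6). I'll check the heights of the caps in the slot by depth and then do C.

```bash
cat >> push.py <<'E'
def slotz(tag):
    i,d,K,D,T=cam("wrist"); cv2.imwrite(f"pics/{tag}.png",i[:,:,::-1])
    v,u=np.mgrid[0:420,0:560]; px=np.c_[u.ravel(),v.ravel()].astype(float)
    n=cv2.undistortPoints(px.reshape(-1,1,2),K,np.array(D)).reshape(-1,2); z=d.ravel()
    P=(np.c_[n[:,0],-n[:,1],-np.ones(len(n))]*z[:,None])@T[:3,:3].T+T[:3,3]
    s=S(P); m=(z>0)&(s[:,0]>68)&(s[:,0]<110)&(abs(s[:,1])<26)
    print("slot heights mm pct 5,25,50,75,95,99,100",np.percentile(P[m,2]*1000,[5,25,50,75,95,99,100]).round(1))
    return i
E
python3 - <<'E'
from push import *
slotz("w4b")
r=bring((-58.4,-99.6),"w5")
c=[p for n,p in r if n=="blue" and -30<p[0]<40 and abs(p[1])<25]
if len(c)==1 and abs(c[0][1])<6:
    finish(c[0])
    ctrl.move_ptp([*W((-30,10))[0],.26],Rz(yaw)); look("w6"); slotz("w6b"); print(ctrl.get_clock())
E
```

```text
slot heights mm pct 5,25,50,75,95,99,100 [ 3.7  4.8 19.9 32.1 38.1 39.8 46.8]
pushed to [[ -7.5 -19.5]] hit False [-1.    0.54  0.23] t 26.05
blue [129.   27.9] area 1099
blue [ 4.4 -1.3] area 496
org [-76.7  25. ] area 523
pushed to [[73.6  0.2]] hit False [ 0.92  0.69 -0.18] t 30.375
blue [129.7  22.8] area 987
org [-76.7  25. ] area 407
slot heights mm pct 5,25,50,75,95,99,100 [ 4.1 19.7 27.  57.8 62.  63.5 64.2]
31.525
```

View pics/w6b.png

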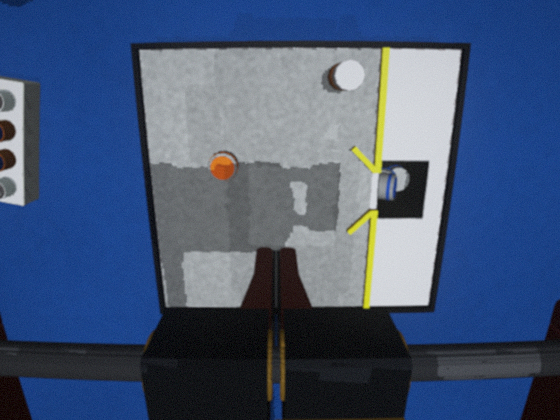

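All three caps are past the gate. The third sits high in the slot, with its top at about 64 mm, just under deck level, so I'll look closer.

Run:
```python
from push import *
ctrl.move_ptp([*W((60,-15))[0],.17],Rz(yaw)); i=slotz("w7")
p=ctrl.camera_params("wrist");T=np.eye(4);T[:3,:3]=ctrl.get_tool_rot();T[:3,3]=ctrl.get_ee_pos();T=T@p["tool_from_camera"]
q=project([[*W((89,0))[0],.065]],p["intrinsics"],p["dist"],T)[0].astype(int);print(q,ctrl.get_clock())
x,y=np.clip(q-[90,70],0,[379,279]); cv2.imwrite("pics/w7c.png",cv2.resize(i[y:y+140,x:x+180,::-1],None,fx=4,fy=4,interpolation=cv2.INTER_CUBIC))
```

```text
slot heights mm pct 5,25,50,75,95,99,100 [ 17.1 244.1 250.5 256.5 257.4 257.8 258.7]
[318 190] 32.1583
```

View pics/w7c.png

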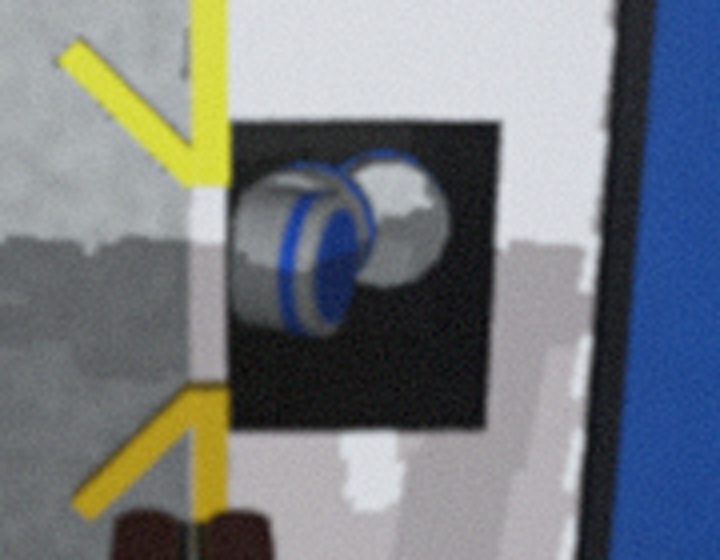

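The third cap lies on its side on the other two. It is wholly inside the slot: top about 64 mm, centre about 51 mm, deck at 65 mm, and it has settled. Poking it would only add risk. I'll retreat, recheck and hand in.

Run:
```python
from push import *
ctrl.move_ptp([*W((-30,10))[0],.28],Rz(yaw)); look("w8"); i=slotz("w8b")
o=ctrl.outline_of("vial","wrist")[:1]
p=ctrl.camera_params("wrist");T=np.eye(4);T[:3,:3]=ctrl.get_tool_rot();T[:3,3]=ctrl.get_ee_pos();T=T@p["tool_from_camera"]
g=cv2.cvtColor(i,cv2.COLOR_RGB2GRAY); q=project([[*W((23.3,101.7))[0],.111]],p["intrinsics"],p["dist"],T)[0]
print("vial expected px",q.round(1),[(a["p"],a["rect"]) for a in o],np.round(ctrl.get_wrist_force(),2),ctrl.get_clock())
ctrl.sign_off()
```

```text
blue [130.4  19.9] area 1070
org [-76.7  25. ] area 358
slot heights mm pct 5,25,50,75,95,99,100 [ 4.1 19.6 25.1 57.9 62.1 63.5 64.2]
vial expected px [342.6  75.2] [(0.58, [323.9, 64.8, 36.6, 25.7])] [ 0.46 -0.09 -0.78] 32.9417
the job is handed in; nothing more can be done
```

I pushed the three blue caps one at a time with closed fingertips: first to the gate's axis, then through the gate into the slot. The job was handed in at 32.9 s of the 61 s allowed. No push tripped its 10 N force stop, and the force readings after each push were under 2 N.

**Last checks:**
- **Blue caps:** none is left on the deck; all three are in the slot.
- **Third cap:** it did not drop to the bottom. It lies on its side on the other two, at 64 mm at its highest against the 65 mm deck, and its height did not change between two looks. I left it rather than risk poking it.
- **Orange cap:** within 0.5 mm of its first measured position.
- **Vial:** found upright where it stood at the start.
- **Other items:** nothing else was touched by the pushes, but I did not re-measure the items on the bench.
- **Bad readings:** in the checks, the colour search also picked up the blue bench mat beyond the station, and one slot-depth reading was blocked by the gripper. I disregarded both.

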